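# Clamp a shoe last with the ratchet lever

### The job

The yellow shoe last has to be held firmly in the bench clamp, but the clamp's ratchet lever was left set to loosen. Flip the red tab on the ratchet head over to the tightening side, then swing the handle back and forth to run the pad down onto the last and tighten it until the handle pulls about one and a half times as hard as when the spindle runs free; stop there, because over-tightening crushes the last. Then let go, leaving the ratchet set to tighten, the last in its place and the other things on the bench alone.

Things in the scene. Friction and masses are not known exactly. Their poses are not given: they have to be found in the camera images.
- clamp: Grey cast bench clamp, fixed: base 330 x 140 x 18 mm, column on its -x side, arm over the last (arm top 188 mm above the bench). Origin on the bench under the spindle; z up; the last's toe points to its +x. Its threaded spindle (22 mm thick) does not turn: the ratchet turns a nut round it; clockwise from above drives it down, 4 mm per rad. Its top stands 236 to 242 mm high at the start
- spindle_axis (a point): Point on the upright axis of the spindle, at mid-thickness of the ratchet head (205 mm above the bench; head 70 mm diameter, 27 mm thick). The lever swings level about it, any number of turns, clear above the rest of the clamp. Set to tighten, a clockwise swing drives and an anticlockwise one clicks back; 18 teeth: up to 0.35 rad of a swing is lost before it bites
- handle_grip (a point): Middle of the lever's black rubber grip, 160 mm from the spindle axis. x along the handle, outward, z up. Grip 110 mm long, 26 wide, 24 thick (193 to 217 mm high), free all round. Pull needed here while it moves slowly: about 1.3 N clicking back, 7.2 N driving the free-running spindle; firm is about 10.8 N (9.3 to 12.3), crushed from 13.4 N. When the hand stops, the reading sinks, up to half
- pad: Black rubber-sprung pressure pad under the spindle, 38 mm diameter; origin at the centre of its lower face, which starts 5 to 11 mm above the last's top. Once it is on the last, each further rad of driving adds about 205 N of pad force and 0.8 N m of handle moment; it holds when the handle is let go or swung back. Firm: 85 to 215 N; above 260 N the last is crushed
- tab_tip (a point): Centre of the round end (13 mm diameter, 220 to 238 mm high) of the red flip tab on the head. The tab, 9 mm thick, pivots on the handle's centre line 30 mm from the spindle and points 37 mm outward; below it all is under 219 mm. Leaning anticlockwise (from above) of the handle's line = loosen, clockwise = tighten. It snaps over centre: about 2 N sideways here; the lever stays put below 0.2 N m
- pawl (a joint): Angle of the flip tab from the handle's centre line (rad, positive clockwise seen from above): -0.3 to -0.08 set to loosen, 0 half-way, 0.08 to 0.3 set to tighten; it rocks by 0.2 as it clicks over the teeth
- last: Yellow plastic shoe last, 252 mm long, 87 mm wide, standing on its sole on the clamp's cork bed (26 mm above the bench) between four pins; the flat top of its cone is 92 mm above its sole. Origin under the middle of that flat top, on the sole; toe to +x
- mint_last: Mint-green shoe last of the same shape, standing loose on the bench; not to be disturbed
- bush_bin: Small dark-green open bin with brass bushes, 150 x 100 x 60 mm, loose on the bench; origin under its centre; not to be disturbed
- hammer: Hammer lying loose on the bench, not to be disturbed

How it is judged:
By the outcome, as a careful person would: the job done as asked, in the order asked, and still so for the second after the job is handed in, with the robot touching nothing.
It also fails if it takes over 72 s, if anything falls off the work surface, if the arm or the gripper's body presses on something with over 40 N, if the wrist force passes 120 N, or if a joint passes its speed limit or range.

### The arm

A 7-joint arm with a two-finger parallel gripper is mounted at the origin on the work surface. World frame = base frame: x ahead of the robot, y to its left, z up, the work surface at z = 0. Lengths are in m, angles in rad, forces in N, time in s.
With the tool pointing down it reaches from about 0.35 to 0.775 m from the base axis. Payload 3.1 kg.
Tool frame: the origin (TCP) lies midway between the tips of the shut fingers; the grasp point (between the pads) lies robot.tcp_to_grasp behind it (robot.tcp_to_grasp is the distance from the TCP to the grasp point, in m); z points along the fingers, x is the direction in which the jaws open and shut, and the axes are right-handed (so a half turn about z gives the same grasp; the last joint's range is limited). The gripper opens to 85 mm and grips with 20 to 120 N. Pads are 22 mm wide; open, the fingers measure 114 mm over their backs; the gripper's body (76 mm by 85 mm) begins 54 mm behind the grasp point. The pads swing forward as they close: fully open they stand 13 mm farther back than shut.
Start: joints at [-1.24, 0.311, 0.014, 1.512, -0.004, 1.319, -0.027], TCP at [0.2, 0.512, 0.231] pointing down, gripper open.
Joint ranges: [-2.7, 2.7], [-0.3, 1.91], [-1.27, 1.3], [0.12, 2.57], [-1.44, 4.58], [0.2, 2.03], [-3.05, 3.05]. Speed limits (rad/s): [2.79, 2.79, 3.14, 3.14, 3.14, 3.14, 3.14].

### API

Orientations are given as a unit quaternion [x, y, z, w].
In Python, from station import robot gives the robot as it stands.
- The arm moves only by the tool servo_tool, never from a script. Its argument "moves" is one flat list of numbers, 7 for each row, row after row: the turn, a rotation vector about the tool's x, y, z each as a share of 45 degrees, from -1 to 1, then the shift along the tool's x, y, z each as a share of 0.08 m, from -1 to 1, then the finger opening in mm, from 0 to 85.4. In form: [wx, wy, wz, tx, ty, tz, gripper, wx, wy, wz, tx, ty, tz, gripper, ...]. A call has 1 to 10 rows; each row shifts and turns the pose as measured when the row begins, along the tool's axes as they then stand; what a row does not reach is not made up. A row lasts 1/8 s, in which the tool goes at most 62.5 mm and 10.7 degrees, less where a joint would pass 70% of its speed; a pose out of reach is approached as far as the arm can. A call with a number of a shift or a turn outside -1 to 1 is refused whole. A call with a gripper value outside its range is refused whole. The fingers move at their own pace and stop on an object; "grip_force" is the grip in N (left out, the last holds). Time passes only in rows, so rows that do not move let the fingers close. It gives the time, the measured TCP pose, the force and the opening at its end, in the units of the state.
- robot.get_obs(): the state, without advancing time (a new reading comes with each control period).
- robot.snapshot(name): name is "scene" or "top"; returns a dict with "pixels" (480x640x3 uint8, red, green, blue), "vertical_fov" (degrees; the focal length in pixels is half the picture's height over the tangent of half this angle, whatever the lens; pixels are square), "cx", "cy" (the principal point, pixels), "world_from_camera" (4x4, takes a point from camera to world coordinates). Camera axes: x right, y up, looking along -z (the intrinsics and any distortion apply to the point x, -y, -z); pixel columns grow to the right and rows downward; lengths in m; the calibration is good to about 2 mm. A picture is of the moment at which its call begins. There is no depth.
- robot.finish_job(): hands the job in, once; it reports no verdict.
Trained networks look in the newest picture that a camera, given by its name, has taken for a name from the list of things; names that differ only in an ending like _2 or _b are one class to them, and where a whole thing is asked for, a point or a joint stands for the part that bears it (a point fixed in the world has none). Each returns a list of dicts, best first, with "score" (0 to 1); they miss things now and then, are a little off and sometimes report something else, mostly with a low value. They report only what shows in the picture. A call takes as long as a camera call.
- robot.boxes_of(camera, thing): "location" ([x, y, z] in m, in world coordinates, good to about 4 mm: the middle of the surface that is visible of it).
The state is a dict: "clock": time; "joint_pos": joint angles; "joint_vel": joint speeds; "tau": joint torques, N m; "tool_pos": TCP position; "ee_rot": TCP orientation; "ft_force": force on the tool from outside, world axes, zero at the start; "torque": the same for the moment, N m; "width": opening from 0.0 (shut) to 1.0 (fully open).
Only numpy, scipy, OpenCV 4.12 (cv2) and the standard library are available. Lean on these libraries where they do the work, as an engineer would, in place of code of your own. Each camera call takes 0.05 s, during which the arm holds its last target. There are 200 camera calls.

## Working session

There is one attempt and no reset: what is moved stays moved. The work goes in short steps, Python scripts to look and compute and a tool call to move; the robot and the scene stay as the last step left them, time stands still between calls to the robot, and variables do not carry over. Pictures are saved under pics/ and viewed, about 8 in all and at most 12, crops included, and the job is handed in when it is done.

Besides the shell and the picture viewer there is one more tool, called after "Request:" as name(argument=value, ...) on one line, values as JSON. servo_tool: Moves the arm, as the interface text tells. Its arguments: {"type":"object","properties":{"moves":{"type":"array"},"grip_force":{"type":"number"}},"required":["moves"]}

```bash
mkdir -p pics; ls
python3 - <<'E'
from station import robot
import cv2,numpy as np
for c in ("scene","top"):
    s=robot.snapshot(c); cv2.imwrite(f"pics/{c}0.png",s["pixels"][:,:,::-1])
    print(c,s["vertical_fov"],s["cx"],s["cy"],np.round(s["world_from_camera"],3).tolist(), [k for k in s])
    for t in ("clamp","spindle_axis","handle_grip","pad","tab_tip","last","mint_last","bush_bin","hammer","pawl"):
        try: print(t,[(round(d["score"],2),np.round(d["location"],3).tolist()) for d in robot.boxes_of(c,t)[:3]])
        except Exception as e: print(t,e)
o=robot.get_obs(); print({k:np.round(v,3).tolist() for k,v in o.items()}); print(robot.tcp_to_grasp)
E
```

```text
pics
scene 56.45628464432391 320.35209056259197 244.97249792549292 [[0.078, -0.755, 0.65, 1.142], [0.997, 0.062, -0.048, -0.044], [-0.004, 0.652, 0.758, 0.837], [0.0, 0.0, 0.0, 1.0]] ['pixels', 'vertical_fov', 'cx', 'cy', 'world_from_camera']
clamp [(0.7, [0.585, -0.073, 0.022]), (0.62, [0.578, -0.024, 0.215])]
spindle_axis [(0.58, [0.581, -0.074, 0.03])]
handle_grip [(0.84, [0.577, -0.025, 0.217])]
pad []
tab_tip [(0.81, [0.564, -0.04, 0.233])]
last [(0.92, [0.646, -0.081, 0.026])]
mint_last [(0.8, [0.554, -0.363, 0.003])]
bush_bin [(0.75, [0.393, 0.302, 0.027])]
hammer [(0.94, [0.63, 0.364, 0.022])]
pawl [(0.65, [0.562, -0.041, 0.227])]
top 51.220783931532196 308.3782109035818 243.3636125804382 [[-0.008, 0.99, -0.143, 0.386], [-1.0, -0.008, 0.004, -0.011], [0.003, 0.143, 0.99, 1.161], [0.0, 0.0, 0.0, 1.0]] ['pixels', 'vertical_fov', 'cx', 'cy', 'world_from_camera']
clamp [(0.81, [0.551, -0.07, 0.16])]
spindle_axis [(0.56, [0.556, -0.078, 0.158])]
handle_grip [(0.93, [0.562, -0.021, 0.217]), (0.22, [0.561, -0.04, 0.234])]
pad []
tab_tip [(0.5, [0.562, -0.04, 0.235])]
last [(0.6, [0.686, -0.072, 0.027])]
mint_last [(0.84, [0.558, -0.366, 0.003])]
bush_bin [(0.75, [0.405, 0.303, 0.007])]
hammer [(0.79, [0.621, 0.36, 0.024]), (0.15, [0.684, -0.07, 0.026])]
pawl [(0.72, [0.562, -0.045, 0.236])]
{'clock': 1.1, 'joint_pos': [-1.24, 0.311, 0.014, 1.512, -0.004, 1.319, -0.027], 'joint_vel': [0.001, -0.001, 0.0, 0.0, -0.0, 0.0, -0.0], 'tau': [0.0, -37.981, 0.146, -23.087, 0.012, 0.002, -0.0], 'tool_pos': [0.2, 0.512, 0.231], 'ee_rot': [0.826, 0.564, 0.0, 0.0], 'ft_force': [0.069, -0.405, -0.226], 'torque': [0.048, 0.019, -0.013], 'width': 1.002}
0.0187
```

View pics/scene0.png

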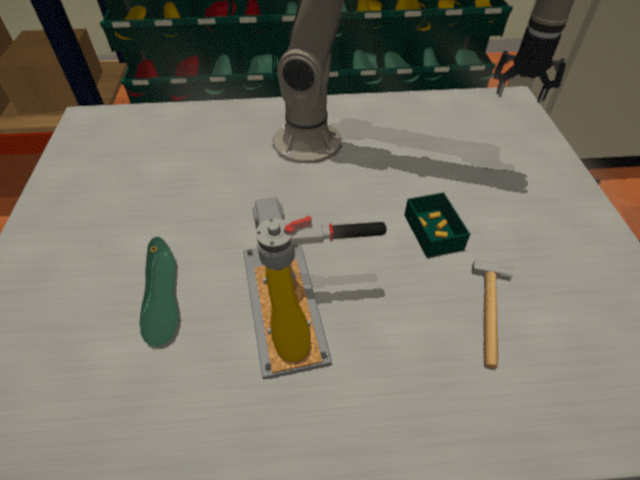

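View pics/top0.png

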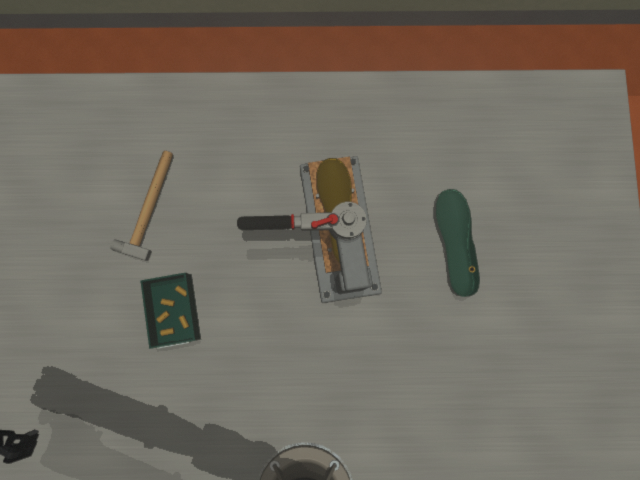

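```bash
cat > h.py <<'E'
from station import robot
import cv2,numpy as np
def ray(s,px,z):
    f=240/np.tan(np.radians(s["vertical_fov"]/2)); T=np.array(s["world_from_camera"])
    d=T[:3,:3]@np.array([(px[0]-s["cx"])/f,-(px[1]-s["cy"])/f,-1]); o=T[:3,3]
    return (o+d*(z-o[2])/d[2])
E
python3 - <<'E'
from h import *
for c,P in (("top",dict(grip_out=(238,222.5,.205),grip_in=(291,221.5,.205),grip_mid=(265,222,.217),spindle=(348.5,217.5,.239),tab=(316,224,.238),tabpiv=(333,219,.238))),
 ("scene",dict(grip_out=(385,228.5,.205),grip_in=(331,231.5,.205),spindle=(274,227,.239),tab=(290,227,.238),tabpiv=(306,221,.238)))):
    s=robot.snapshot(c)
    for k,(u,v,z) in P.items(): print(c,k,np.round(ray(s,(u,v),z),4)[:2])
    x0,y0,x1,y1=(225,180,375,260) if c=="top" else (245,190,400,280)
    cv2.imwrite(f"pics/{c}crop.png",cv2.resize(s["pixels"][y0:y1,x0:x1,::-1],None,fx=5,fy=5,interpolation=cv2.INTER_CUBIC))
E
```

```text
top grip_out [0.5659 0.1213]
top grip_in [0.5671 0.0185]
top grip_mid [0.5642 0.068 ]
top spindle [ 0.5675 -0.0904]
top tab [ 0.5557 -0.0293]
top tabpiv [ 0.565  -0.0613]
scene grip_out [0.568  0.1236]
scene grip_in [0.5673 0.0193]
scene spindle [ 0.5786 -0.0869]
scene tab [ 0.58   -0.0578]
scene tabpiv [ 0.5673 -0.0277]
```

View pics/topcrop.png

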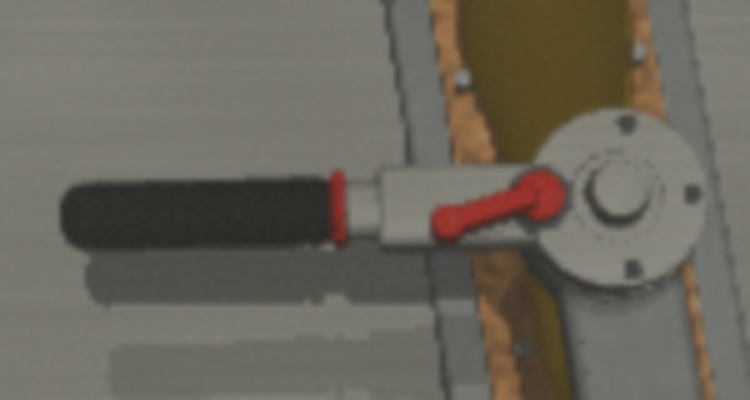

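The top crop shows the handle pointing to +y, with the grip at about px (264,223) and the head at about (349,219). The red tab's tip, at about (315,224), leans toward the robot, which is anticlockwise, so it is set to loosen.

Request:
servo_tool(moves=[0,0,-0.238,0,0,-0.45,0,0,0,-0.238,0,0,-0.45,0,0,0,0,-0.6,0.36,0,0,0,0,0,-0.6,0.36,0,0,0,0,0,-0.6,0.36,0,0,0,0,0,-0.6,0.36,0,0,0,0,0,-0.6,0.36,0,0,0,0,0,-0.6,0.36,0,0])

```text
clock: 2.2
tool_pos: [0.3788, 0.223, 0.3053]
ee_rot: [0.699, 0.715, 0.002, -0.001]
ft_force: [-0.1, 0.7, 0.6]
width: 0.004
```

Run:
```python
from h import *
s=robot.snapshot("top")
for k,(u,v,z) in dict(head=(349,219.4,.2185),grip=(264.4,222.8,.214),tab=(314.6,224.4,.238),piv=(333,219,.238)).items(): print(k,np.round(ray(s,(u,v),z),4)[:2])
o=robot.get_obs(); print({k:np.round(v,3).tolist() for k,v in o.items()})
```

```text
head [ 0.5678 -0.093 ]
grip [0.5633 0.0694]
tab [ 0.555  -0.0267]
piv [ 0.565  -0.0613]
{'clock': 2.25, 'joint_pos': [-0.767, 0.043, 0.227, 1.654, -0.004, 1.442, 1.038], 'joint_vel': [-0.028, 0.004, -0.011, -0.011, 0.009, 0.009, -0.192], 'tau': [-10.744, -21.302, -11.132, -23.513, -3.359, -0.248, 0.363], 'tool_pos': [0.384, 0.213, 0.306], 'ee_rot': [0.705, 0.709, 0.001, 0.003], 'ft_force': [2.979, -6.27, -0.515], 'torque': [-0.42, -0.219, 0.024], 'width': -0.002}
```

Request:
servo_tool(moves=[0,0,0,-0.6,0.35,0,0,0,0,0,-0.6,0.35,0,0,0,0,0,-0.6,0.35,0,0,0,0,0,-0.6,0.35,0,0,0,0,0,-0.5,0.25,0,0,0,0,0,0,0,0,0])

```text
clock: 3.0
tool_pos: [0.519, -0.0205, 0.3075]
ee_rot: [0.706, 0.709, 0.003, 0.004]
ft_force: [-0.1, 0.3, 0.5]
width: -0.004
```

Request:
servo_tool(moves=[0,0,0,-0.08,0.07,0.5,0,0,0,0,0,0,0.5,0,0,0,0,0,0,0,0])

```text
clock: 3.38
tool_pos: [0.526, -0.0232, 0.2266]
ee_rot: [0.704, 0.71, 0.004, 0.004]
ft_force: [0.0, 0.4, -0.1]
width: 0.0
```

Run:
```python
from h import *
a=robot.snapshot("top")["pixels"][170:270,225:375,::-1]; b=robot.snapshot("scene")["pixels"][190:290,245:395,::-1]
cv2.imwrite("pics/pre.png",cv2.resize(np.vstack([a,b]),None,fx=3,fy=3,interpolation=cv2.INTER_CUBIC))
o=robot.get_obs(); print({k:np.round(o[k],4).tolist() for k in("clock","tool_pos","ft_force","torque")})
```

```text
{'clock': 3.475, 'tool_pos': [0.5289, -0.0239, 0.2303], 'ft_force': [1.5197, -0.3054, 0.3811], 'torque': [0.0078, 0.027, -0.0004]}
```

View pics/pre.png

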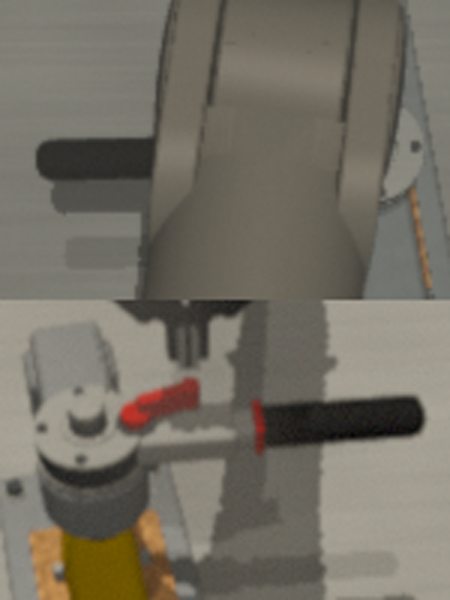

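Request:
servo_tool(moves=[0,0,0,0,0,0.05,0,0,0,0,0,0.1,0.0,0,0,0,0,0,0.07,0,0,0,0,0,0,0.07,0,0])

```text
clock: 3.98
tool_pos: [0.5514, -0.022, 0.2312]
ee_rot: [0.704, 0.711, 0.01, 0.008]
ft_force: [-0.5, 0.2, -0.3]
width: 0.002
```

Request:
servo_tool(moves=[0,0,0,0,0.06,0.04,0,0,0,0,0,0,0.02,0])

```text
clock: 4.22
tool_pos: [0.557, -0.0225, 0.2266]
ee_rot: [0.704, 0.71, 0.01, 0.009]
ft_force: [-1.0, 0.4, 0.3]
width: 0.001
```

Run:
```python
from h import *
b=robot.snapshot("scene")["pixels"][190:290,245:395,::-1]
cv2.imwrite("pics/flip.png",cv2.resize(b,None,fx=4,fy=4,interpolation=cv2.INTER_CUBIC))
o=robot.get_obs(); print({k:np.round(o[k],4).tolist() for k in("clock","tool_pos","ft_force","torque")})
```

```text
{'clock': 4.275, 'tool_pos': [0.5568, -0.0225, 0.2264], 'ft_force': [-0.5933, -0.6934, -0.2809], 'torque': [0.0011, 0.1339, 0.0036]}
```

View pics/flip.png

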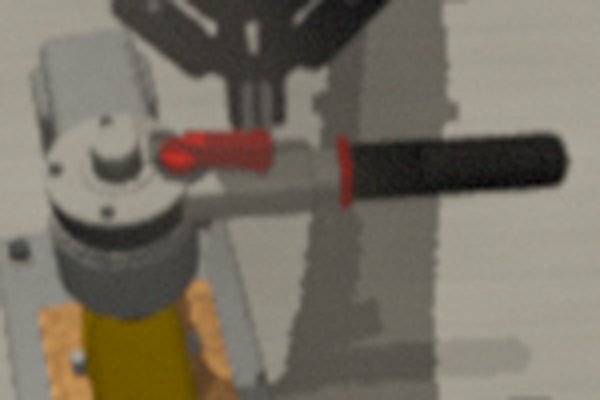

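The tab has turned to roughly half-way (tip at about (255,150) in the crop) with the finger behind it. I'll keep pushing.

Request:
servo_tool(moves=[0,0,0,0,0.06,0,0,0,0,0,0,0.06,0,0])

```text
clock: 4.53
tool_pos: [0.5661, -0.0228, 0.2264]
ee_rot: [0.704, 0.71, 0.009, 0.008]
ft_force: [-0.1, -0.6, -0.2]
width: 0.003
```

Run:
```python
from h import *
b=robot.snapshot("scene")["pixels"][190:290,245:395,::-1]
cv2.imwrite("pics/flip2.png",cv2.resize(b,None,fx=4,fy=4,interpolation=cv2.INTER_CUBIC))
o=robot.get_obs(); print({k:np.round(o[k],4).tolist() for k in("clock","tool_pos","ft_force","torque")})
```

```text
{'clock': 4.575, 'tool_pos': [0.5668, -0.0228, 0.2264], 'ft_force': [0.1824, -0.2861, 0.1882], 'torque': [-0.0937, 0.0663, -0.0282]}
```

View pics/flip2.png

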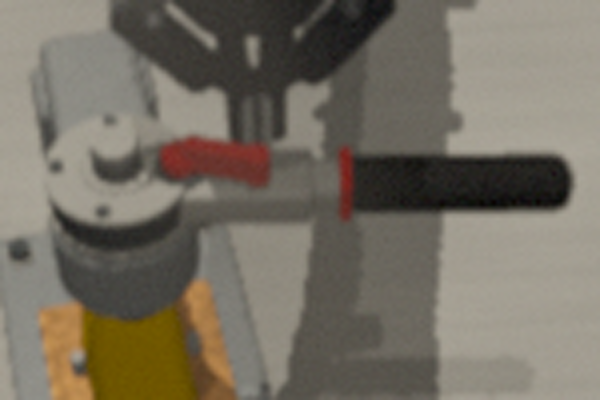

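The tab has snapped over: its tip now leans clockwise, to the camera side, and the force is back near zero. Next I'll back off and go behind the grip.

Request:
servo_tool(moves=[0,0,0,0,-0.46,0,0,0,0,0,0.57,0,0,0,0,0,0,0.57,0,0,0,0,0,0,0,0,0,0,0,0,0,0,0,0.35,0,0,0,0,0,0,0,0])

```text
clock: 5.32
tool_pos: [0.5337, 0.0687, 0.1978]
ee_rot: [0.705, 0.709, 0.013, 0.012]
ft_force: [-0.3, -1.1, 0.5]
width: -0.0
```

```bash
cat >> h.py <<'E'
C=np.array([.568,-.092])
def st():
    o=robot.get_obs(); p=np.array(o["tool_pos"][:2])-C; F=np.array(o["ft_force"][:2]); r=np.hypot(*p)
    # clockwise tangent
    t=np.array([p[1],-p[0]])/r; x,y,z,w=o["ee_rot"]
    print("clk",round(o["clock"],2),"pos",np.round(o["tool_pos"],4),"r",round(r,4),"az",round(np.arctan2(p[1],p[0]),3),"toolx az",round(np.arctan2(2*(x*y+z*w),1-2*(y*y+z*z)),3),"Ft",round(-F@t,2),"Fr",round(F@p/r,2),"fz",round(o["ft_force"][2],2),"tq",np.round(o["torque"],2),"j",np.round(o["joint_pos"],2))
E
python3 -c "
from h import *
st()
b=np.vstack([robot.snapshot('scene')['pixels'][170:290,245:425,::-1],robot.snapshot('top')['pixels'][170:270,215:395,::-1]])
cv2.imwrite('pics/beh.png',cv2.resize(b,None,fx=3,fy=2.7,interpolation=cv2.INTER_CUBIC))"
```

```text
clk 5.33 pos [0.5337 0.0687 0.1978] r 0.1643 az 1.781 toolx az 1.577 Ft 0.56 Fr -1.03 fz 0.5 tq [-0.03  0.07  0.03] j [-0.51  0.29  0.44  1.65 -0.13  1.19  1.53]
```

View pics/beh.png

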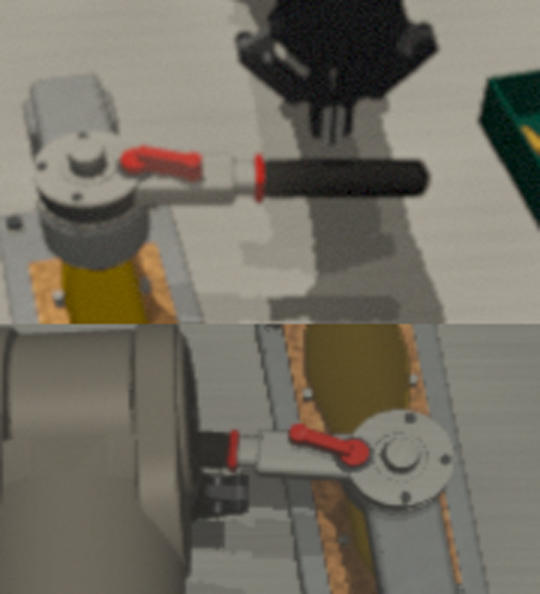

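Both views show the tab set to tighten and the finger behind the grip. I'll start driving.

Request:
servo_tool(moves=[0,0,0,0,0.1,0,0,0,0,0.076,0.014,0.12,0,0,0,0,0.076,0.014,0.12,0,0,0,0,0.076,0.014,0.12,0,0,0,0,0.076,0.014,0.12,0,0,0,0,0.076,0.014,0.12,0,0])

```text
clock: 6.18
tool_pos: [0.5892, 0.0676, 0.2057]
ee_rot: [0.806, 0.591, 0.013, 0.006]
ft_force: [-7.1, 1.3, 1.9]
width: 0.004
```

```bash
python3 -c "
from h import *
st()"
```

```text
clk 6.17 pos [0.5892 0.0676 0.2057] r 0.161 az 1.439 toolx az 1.265 Ft 7.21 Fr 0.38 fz 1.89 tq [0.26 1.51 0.06] j [-0.49  0.42  0.49  1.47 -0.21  1.27  1.29]
```

```bash
cat >> h.py <<'E'
from scipy.spatial.transform import Rotation as Ro
def fix():
    st(); o=robot.get_obs(); R=Ro.from_quat(o["ee_rot"]).as_matrix(); d=R.T@[0,0,-1]
    print("tilt share wx,wy",np.round(np.array([-d[1],d[0]])/.7854,3),"share to z=.198 in tool:",np.round(R.T@[0,0,.198-o["tool_pos"][2]]/.08,3))
E
python3 -c "
from h import *
fix()"
```

```text
clk 6.17 pos [0.5892 0.0676 0.2057] r 0.161 az 1.439 toolx az 1.265 Ft 7.21 Fr 0.38 fz 1.89 tq [0.26 1.51 0.06] j [-0.49  0.42  0.49  1.47 -0.21  1.27  1.29]
tilt share wx,wy [ 0.031 -0.017] share to z=.198 in tool: [-0.001 -0.002  0.096]
```

Request:
servo_tool(moves=[0.012,-0.006,0.078,0.016,0.12,0.04,0,0.012,-0.006,0.078,0.016,0.12,0.04,0,0.012,-0.006,0.078,0.016,0.12,0.03,0,0,0,0.078,0.016,0.12,0.02,0,0,0,0.078,0.016,0.12,0.01,0,0,0,0.078,0.016,0.12,0.01,0,0,0,0.078,0.016,0.12,0.01,0,0,0,0.078,0.016,0.12,0.01,0])

```text
clock: 7.18
tool_pos: [0.6489, 0.0523, 0.2]
ee_rot: [0.926, 0.377, -0.013, -0.021]
ft_force: [-6.5, 2.7, 5.3]
width: -0.0
```

```bash
python3 -c "
from h import *
fix()"
```

```text
clk 7.17 pos [0.6489 0.0523 0.2   ] r 0.1654 az 1.06 toolx az 0.773 Ft 6.98 Fr -0.82 fz 5.29 tq [0.54 1.25 0.05] j [-0.42  0.61  0.57  1.22 -0.35  1.44  0.9 ]
tilt share wx,wy [-0.062  0.01 ] share to z=.198 in tool: [0.    0.001 0.025]
```

Request:
servo_tool(moves=[-0.012,0.002,0.055,0.025,0.13,0,0,-0.012,0.002,0.055,0.025,0.13,0,0,-0.012,0.002,0.055,0.025,0.13,0,0,-0.012,0,0.055,0.022,0.13,0,0,-0.012,0,0.055,0.022,0.13,0,0,0,0,0.055,0.02,0.13,0,0,0,0,0.055,0.02,0.13,0.0,0])

```text
clock: 8.05
tool_pos: [0.6898, 0.0185, 0.2002]
ee_rot: [0.971, 0.236, -0.02, -0.017]
ft_force: [-5.9, 4.5, 2.9]
width: 0.001
```

```bash
python3 -c "
from h import *
fix()"
```

```text
clk 8.05 pos [0.6898 0.0185 0.2002] r 0.1644 az 0.737 toolx az 0.477 Ft 7.26 Fr -1.35 fz 2.89 tq [0.74 1.28 0.01] j [-0.35  0.72  0.63  1.06 -0.41  1.52  0.67]
tilt share wx,wy [-0.053  0.039] share to z=.198 in tool: [0.001 0.001 0.027]
```

Request:
servo_tool(moves=[-0.015,0.01,0.055,0.025,0.13,0.01,0,-0.015,0.01,0.055,0.025,0.13,0.01,0,-0.015,0.01,0.055,0.025,0.13,0,0,-0.015,0.008,0.055,0.022,0.13,0,0,-0.012,0.008,0.055,0.022,0.13,0,0,-0.01,0.005,0.055,0.022,0.13,0,0,-0.01,0.005,0.055,0.022,0.13,0.0,0])

```text
clock: 8.93
tool_pos: [0.7169, -0.0207, 0.1991]
ee_rot: [0.996, 0.094, -0.007, -0.006]
ft_force: [-5.8, 5.8, 1.8]
width: -0.003
```

```bash
python3 -c "
from h import *
fix()"
```

```text
clk 8.93 pos [ 0.7169 -0.0207  0.1991] r 0.1651 az 0.447 toolx az 0.188 Ft 7.78 Fr -2.73 fz 1.84 tq [1.07 1.15 0.  ] j [-0.3   0.77  0.69  1.   -0.46  1.53  0.45]
tilt share wx,wy [-0.016  0.015] share to z=.198 in tool: [0.    0.    0.014]
```

Add to h.py:
```python
def rep():
    fix(); o=robot.get_obs(); p=np.array(o["tool_pos"][:2])-C; F=np.array(o["ft_force"][:2]); r=np.hypot(*p); h=np.arctan2(p[1],p[0])-np.arcsin(.024/r)
    n=np.array([np.sin(h),-np.cos(h)]); print("HANDLE az %.3f  Fn %.2f  along %.2f"%(h,-F@n,F@[np.cos(h),np.sin(h)]))
```

```text
(no output)
```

Request:
servo_tool(moves=[-0.01,0.005,0.025,0.025,0.13,0,0,-0.006,0.005,0.025,0.02,0.13,0,0,0,0.005,0.025,0.018,0.13,0,0,0,0,0.025,0.015,0.13,0.0,0])

```text
clock: 9.43
tool_pos: [0.7247, -0.0427, 0.1992]
ee_rot: [0.998, 0.062, -0.009, -0.015]
ft_force: [-6.0, 5.6, 2.3]
width: -0.002
```

```bash
python3 -c "
from h import *
rep()"
```

```text
clk 9.43 pos [ 0.7247 -0.0427  0.1992] r 0.1643 az 0.305 toolx az 0.125 Ft 7.14 Fr -4.0 fz 2.3 tq [ 1.21  1.13 -0.03] j [-0.25  0.8   0.69  0.95 -0.49  1.56  0.42]
tilt share wx,wy [-0.039  0.02 ] share to z=.198 in tool: [0.    0.    0.014]
HANDLE az 0.158  Fn 6.48  along -5.00
```

Add to h.py:
```python
def rep():
    fix(); o=robot.get_obs(); p=np.array(o["tool_pos"][:2])-C; F=o["ft_force"]
    print("PULL at .16: %.2f"%((p[0]*F[1]-p[1]*F[0]+o["torque"][2])/.16))
```

```text
(no output)
```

Request:
servo_tool(moves=[-0.01,0.005,0.05,0.0,0.13,0,0,-0.01,0.005,0.05,0.01,0.13,0,0,-0.01,0.005,0.05,0.01,0.13,0,0,-0.01,0,0.05,0.01,0.13,0.0,0])

```text
clock: 9.93
tool_pos: [0.7295, -0.0629, 0.1992]
ee_rot: [1.0, -0.008, -0.008, -0.015]
ft_force: [-4.2, 6.5, 1.0]
width: 0.005
```

```bash
python3 -c "
from h import *
rep()"
```

```text
clk 9.93 pos [ 0.7295 -0.0629  0.1992] r 0.1641 az 0.178 toolx az -0.016 Ft 7.12 Fr -2.98 fz 1.05 tq [1.41 0.74 0.02] j [-0.22  0.82  0.71  0.92 -0.52  1.57  0.31]
tilt share wx,wy [-0.039  0.02 ] share to z=.198 in tool: [0.    0.    0.014]
PULL at .16: 7.43
```

Request:
servo_tool(moves=[-0.015,0.008,0.05,0.0,0.15,0,0,-0.015,0.008,0.05,0.01,0.15,0,0,-0.01,0.005,0.05,0.01,0.15,0,0,-0.01,0,0.05,0.01,0.15,0.0,0,-0.01,0,0.05,0.01,0.15,0.0,0])

```text
clock: 10.55
tool_pos: [0.7316, -0.0905, 0.1991]
ee_rot: [0.996, -0.092, -0.004, -0.014]
ft_force: [-1.1, 7.8, 0.8]
width: -0.002
```

```bash
python3 -c "
from h import *
rep()"
```

```text
clk 10.55 pos [ 0.7316 -0.0905  0.1991] r 0.1636 az 0.009 toolx az -0.184 Ft 7.81 Fr -1.05 fz 0.82 tq [ 1.63  0.29 -0.03] j [-0.19  0.83  0.74  0.92 -0.55  1.57  0.19]
tilt share wx,wy [-0.036  0.013] share to z=.198 in tool: [0.    0.    0.014]
PULL at .16: 7.80
```

Request:
servo_tool(moves=[-0.015,0.008,0.05,0.01,0.15,0,0,-0.015,0.008,0.05,0.015,0.15,0,0,-0.01,0.005,0.05,0.015,0.15,0,0,-0.01,0,0.05,0.015,0.15,0.0,0])

```text
clock: 11.05
tool_pos: [0.7307, -0.1089, 0.1991]
ee_rot: [0.988, -0.157, 0.0, -0.015]
ft_force: [1.2, 8.5, 0.2]
width: 0.002
```

```bash
python3 -c "
from h import *
rep()"
```

```text
clk 11.05 pos [ 0.7307 -0.1089  0.1991] r 0.1636 az -0.104 toolx az -0.315 Ft 8.59 Fr 0.3 fz 0.2 tq [1.72 0.06 0.04] j [-0.18  0.83  0.77  0.92 -0.57  1.56  0.09]
tilt share wx,wy [-0.037  0.006] share to z=.198 in tool: [0.    0.    0.014]
PULL at .16: 9.06
```

Request:
servo_tool(moves=[-0.015,0.004,0.03,0.03,0.17,0,0,-0.015,0.004,0.03,0.03,0.17,0,0,-0.01,0.0,0.035,0.03,0.17,0,0,-0.01,0,0.035,0.03,0.17,0.0,0])

```text
clock: 11.55
tool_pos: [0.7263, -0.1296, 0.199]
ee_rot: [0.981, -0.191, -0.006, -0.019]
ft_force: [-1.4, 10.5, 2.6]
width: 0.001
```

```bash
python3 -c "
from h import *
rep()"
```

```text
clk 11.55 pos [ 0.7263 -0.1296  0.199 ] r 0.1627 az -0.233 toolx az -0.385 Ft 9.88 Fr -3.78 fz 2.55 tq [ 2.15  0.5  -0.13] j [-0.14  0.84  0.78  0.91 -0.58  1.58  0.06]
tilt share wx,wy [-0.044  0.024] share to z=.198 in tool: [0.    0.    0.013]
PULL at .16: 9.25
```

Request:
servo_tool(moves=[-0.015,0.008,0.045,0.0,0.17,0,0,-0.015,0.008,0.045,0.01,0.17,0,0,-0.01,0.005,0.045,0.01,0.17,0,0,-0.01,0,0.045,0.01,0.17,0.0,0])

```text
clock: 12.05
tool_pos: [0.7211, -0.1464, 0.1992]
ee_rot: [0.97, -0.243, 0.002, -0.022]
ft_force: [3.9, 9.9, -0.5]
width: -0.001
```

```bash
python3 -c "
from h import *
rep()"
```

```text
clk 12.05 pos [ 0.7211 -0.1464  0.1992] r 0.1625 az -0.342 toolx az -0.491 Ft 10.63 Fr 0.31 fz -0.49 tq [ 1.9  -0.75 -0.04] j [-0.14  0.82  0.8   0.95 -0.6   1.56 -0.01]
tilt share wx,wy [-0.056  0.008] share to z=.198 in tool: [0.    0.001 0.015]
PULL at .16: 10.52
```

Request:
servo_tool(moves=[-0.015,0.004,0.045,0.012,0.17,0,0,-0.015,0.004,0.045,0.012,0.17,0,0,-0.01,0,0.045,0.012,0.17,0,0])

```text
clock: 12.42
tool_pos: [0.7167, -0.1572, 0.1993]
ee_rot: [0.959, -0.281, 0.005, -0.025]
ft_force: [5.3, 9.0, -0.9]
width: -0.002
```

```bash
python3 -c "
from h import *
rep()"
```

```text
clk 12.43 pos [ 0.7167 -0.1572  0.1993] r 0.1624 az -0.413 toolx az -0.569 Ft 10.36 Fr 1.27 fz -0.87 tq [ 1.81 -0.93 -0.08] j [-0.13  0.82  0.81  0.97 -0.61  1.54 -0.06]
tilt share wx,wy [-0.065  0.005] share to z=.198 in tool: [0.    0.001 0.016]
PULL at .16: 10.02
```

Request:
servo_tool(moves=[-0.015,0.004,0.045,0.012,0.18,0,0,-0.015,0.004,0.045,0.012,0.18,0,0,-0.01,0,0.045,0.012,0.18,0,0,-0.01,0,0.045,0.012,0.18,0,0])

```text
clock: 12.92
tool_pos: [0.7085, -0.1727, 0.1994]
ee_rot: [0.943, -0.33, 0.011, -0.031]
ft_force: [6.8, 8.2, -0.6]
width: 0.005
```

```bash
python3 -c "
from h import *
rep()"
```

```text
clk 12.93 pos [ 0.7085 -0.1727  0.1994] r 0.1621 az -0.521 toolx az -0.672 Ft 10.51 Fr 1.77 fz -0.63 tq [ 1.69 -1.34 -0.04] j [-0.13  0.8   0.83  1.01 -0.62  1.52 -0.12]
tilt share wx,wy [-0.083  0.   ] share to z=.198 in tool: [0.    0.001 0.018]
PULL at .16: 10.38
```

Request:
servo_tool(moves=[0,0,0,0,-0.2,0,0,0,0,0,0,-0.25,0,0,0,0,0,0,0,-0.5,0,0,0,0,0,0,-0.6,0,0,0,0,0,0,-0.4,0])

```text
clock: 13.55
tool_pos: [0.73, -0.146, 0.3229]
ee_rot: [0.945, -0.326, 0.01, -0.029]
ft_force: [-0.8, -0.5, 0.1]
width: -0.0
```

```bash
python3 -c "
from h import *
rep()
R=Ro.from_quat(robot.get_obs()['ee_rot']).as_matrix(); print(np.round(R.T@(np.array([.45,.3,.32])-robot.get_obs()['tool_pos'])/.08,2))"
```

```text
clk 13.55 pos [ 0.73   -0.146   0.3229] r 0.1708 az -0.322 toolx az -0.664 Ft -0.73 Fr -0.58 fz 0.11 tq [-0.11 -0.04  0.04] j [-0.04  0.83  0.82  0.6  -0.65  1.83 -0.27]
tilt share wx,wy [-0.078 -0.001] share to z=.198 in tool: [-1.000e-03  9.500e-02  1.558e+00]
PULL at .16: -0.55
[-6.19 -2.23  0.17]
```

Request:
servo_tool(moves=[0,0,0,-0.6,-0.22,0,0,0,0,0,-0.6,-0.22,0,0,0,0,0,-0.6,-0.22,0,0,0,0,0,-0.6,-0.22,0,0,0,0,0,-0.6,-0.22,0,0,0,0,0,-0.6,-0.22,0,0,0,0,0,-0.6,-0.22,0,0,0,0,0,-0.6,-0.22,0,0,0,0,0,-0.6,-0.22,0,0,0,0,0,-0.6,-0.22,0,0])

```text
clock: 14.8
tool_pos: [0.4671, 0.2899, 0.3345]
ee_rot: [0.944, -0.329, 0.028, -0.023]
ft_force: [0.7, 0.4, 0.5]
width: -0.002
```

Run:
```python
from h import *
rep()
a=robot.snapshot("scene")["pixels"][150:390,120:440,::-1]; b=robot.snapshot("top")["pixels"][120:310,120:500,::-1]
cv2.imwrite("pics/end1.png",cv2.resize(a,None,fx=2.4,fy=2.4,interpolation=cv2.INTER_CUBIC)); cv2.imwrite("pics/end2.png",cv2.resize(b,None,fx=2,fy=2,interpolation=cv2.INTER_CUBIC))
for c in("scene","top"):
  for t in("last","mint_last","bush_bin","hammer","tab_tip","handle_grip"): print(c,t,[(round(d["score"],2),np.round(d["location"],3).tolist()) for d in robot.boxes_of(c,t)[:1]])
```

```text
clk 14.8 pos [0.4671 0.2899 0.3345] r 0.395 az 1.829 toolx az -0.673 Ft -0.77 Fr 0.25 fz 0.54 tq [0.04 0.   0.02] j [-1.31  0.3   0.96  1.4  -0.25  1.49 -1.04]
tilt share wx,wy [-0.079 -0.049] share to z=.198 in tool: [-0.066  0.106  1.701]
PULL at .16: -1.77
scene last [(0.62, [0.646, -0.078, 0.026])]
scene mint_last [(0.56, [0.552, -0.361, 0.003])]
scene bush_bin [(0.78, [0.397, 0.3, 0.025])]
scene hammer [(0.72, [0.629, 0.362, 0.024])]
scene tab_tip [(0.79, [0.609, -0.116, 0.229])]
scene handle_grip [(0.65, [0.634, -0.129, 0.216])]
top last [(0.95, [0.685, -0.071, 0.029])]
top mint_last [(0.61, [0.558, -0.368, 0.003])]
top bush_bin [(0.83, [0.405, 0.302, 0.007])]
top hammer [(0.79, [0.642, 0.355, 0.025])]
top tab_tip [(0.67, [0.6, -0.112, 0.235])]
top handle_grip [(0.72, [0.615, -0.12, 0.218])]
```

View pics/end1.png

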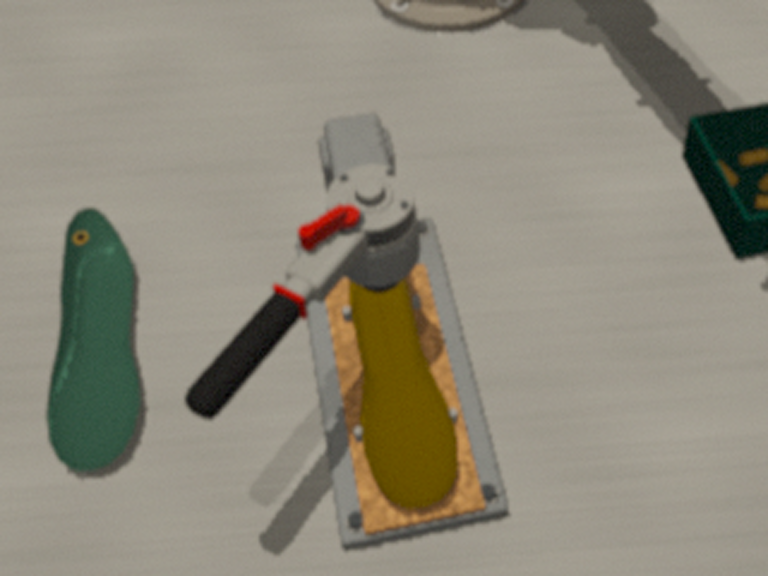

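View pics/end2.png

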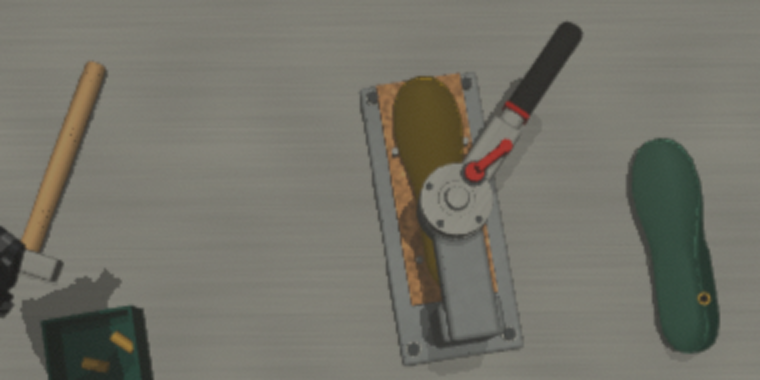

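The final pictures show the tab on the clockwise (tighten) side and the last between its pins. The mint last and the bin are unmoved, and the hammer is clear of the arm. Handing in.

```bash
python3 -c "
from station import robot
print(robot.finish_job())"
```

```text
the job is handed in; nothing more can be done
None
```

I flipped the red tab to tighten, ran the pad down onto the last, tightened it to about the firm setting and let go. I handed the job in at about 15 s of the 72 s allowed; it gives no verdict.

- **Drive:** The shut fingers pushed the grip clockwise in one long swing of just over 2 rad. No back-swing was needed, because the handle turns freely all the way round.
- **Tightness:** The spindle ran free at about 7.2–7.6 N, as a pull at the grip. After the pad touched, the pull rose through about 9 N to readings of 10.5, 10.0 and 10.4 N at the end.
    - These readings scatter by about 0.5 N. The last one is about 1.4 times the free pull, inside the firm band of 9.3–12.3 N.
    - I estimate about 0.7 rad of driving after contact, so roughly 140 N on the pad. I did not measure the pad force directly.
- **Final checks:** The pictures show the tab leaning to the tighten side, the last between its pins and the robot clear of everything. The networks place the last, the mint last and the bin within about 4 mm of where they started.
- **One disagreement:** The top camera's network put the hammer about 2 cm off its first estimate, but the arm partly hid it in that view. The other camera shows it unmoved, and the robot never touched it.

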